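# Put the shear-test kit back in its holders

### The job

The shear test is finished; put its kit, which lies in a row along the front edge of the desk, back in the holders made for it just behind: stand the tamper upright in the socket of the wooden block, set the brass cutter ring, sharp edge down as it lies, over the boss of the white block, and lay the porous stone flat on the ribs of the aluminium drying rack, between its corner angles. Set the large iron weight down flat inside the green tray and then the small one flat on top of it, well centred, so that it rests wholly on the large one. Leave everything seated, released and at rest.

Things in the scene. Friction and masses are not known exactly. Their poses are not given: they have to be found in the camera images.
- tamper: Hand tamper standing upright near the desk's front edge (not the one at the back right): square brass foot 34 x 34 x 20 mm, thin steel stem, then a round wooden grip about 28 mm across from 65 to 153 mm above the underside; about 0.26 kg. Take it by the wooden grip, 95 to 125 mm above the underside. Origin: centre of the foot's underside; z up the grip, x and y square to the foot's sides.
- cutter_ring: Brass specimen cutter ring lying near the desk's front edge (not the one at the back right), sharp edge down: 63 mm outside, bore about 46 mm or a little more, 25 mm high, about 0.13 kg. Origin: on its axis at the underside; z up.
- porous_stone: Square grey-brown porous stone plate near the desk's front edge (not those at the back right), 60 x 60 x 10 mm, about 0.07 kg. Origin: centre of its underside; x and y square to its sides, z up.
- large_weight: Large slotted grey iron weight, a flat disc 68 mm across and 12 mm thick with one radial slot (do not count on the slot for a grasp), about 0.31 kg. Origin: centre of the underside; z up.
- small_weight: Small slotted grey iron weight, a flat disc 54 mm across and 10 mm thick with one radial slot, about 0.16 kg. Origin: centre of the underside; z up.
- tamper_block: Holder of the tamper, fixed: brown hardwood block 90 x 90 x 28 mm with a square socket 46 x 46 mm and 22 mm deep in its top (floor 6 mm above the desk). Behind the holders a monitor fills the middle of the desk; its nearest corner is at about x = 0.65, y = 0.07 (m): keep the wrist clear of it. Origin: centre of the block's underside; x and y square to the socket's sides, z up.
- ring_block: Holder of the cutter ring, fixed: white plastic block 100 x 100 x 8 mm with a round cork seat 74 mm across (top 10 mm above the desk) and in the middle a blue boss 36 mm across, tapering to 22 mm, its top 28 mm above the desk. The ring goes over the boss and stands on the cork; no rim round the seat. Origin: centre of the underside; z up.
- stone_rack: Holder of the porous stone, fixed: aluminium drying rack 96 x 96 mm with three ribs, tops 8 mm above the desk, and four L-shaped corner angles, tops 16 mm above the desk, round a 72 x 72 mm opening. A gap 40 mm wide for a finger (floor 4 mm above the desk) stays at the middle of each side. Origin: centre of the underside; x and y square to the opening, z up.
- weight_tray: Holder of the weights, fixed: round green steel tray 104 mm across, black rubber lining (top 6 mm above the desk) and four curved lugs, tops 13 mm above the desk, round a circle 80 mm across. The lugs stand on the diagonals; gaps about 35 mm wide for the fingers lie along its x and y axes. Origin: centre of the underside; z up.

How it is judged:
By the outcome, as a careful person would: the job done as asked, in the order asked, and still so for the second after the job is handed in, with the robot touching nothing.
It also fails if it takes over 138 s, if anything falls off the work surface, if the arm or the gripper's body presses on something with over 40 N, if the wrist force passes 120 N, or if a joint passes its speed limit or range.

### The arm

A 7-joint arm with a two-finger parallel gripper is mounted at the origin on a cart in front of the work surface, level with it; the furniture and walls round the work are solid. World frame = base frame: x ahead of the robot, y to its left, z up, the work surface at z = 0. Lengths are in m, angles in rad, forces in N, time in s.
With the tool pointing down it reaches from about 0.4 to 0.875 m from the base axis. Payload 19.3 kg.
Tool frame: the origin (TCP) lies on the centre line of the jaws, within the pads' length; the fingertips stand 14 mm ahead of it and the grasp point (between the pads) lies 5 mm behind it (bot.tip_extent is the distance from the TCP to the fingertips, in m); z points along the fingers, y is the line along which they close (so a half turn about z gives the same grasp; the last joint's range is limited). The gripper opens to 85 mm and grips with 20 to 120 N. Pads are 22 mm wide; open, the fingers measure 114 mm over their backs; the gripper's body (76 mm by 85 mm) begins 54 mm behind the grasp point. The pads swing forward as they close: fully open they stand 13 mm farther back than shut.
Start: joints at [1.205, 0.521, -0.036, 1.599, 0.021, 1.021, -0.113], TCP at [0.182, -0.598, 0.245] pointing down, gripper open.
Joint ranges: [-2.91, 2.91], [-0.3, 2.13], [-1.5, 1.42], [0.17, 2.43], [-1.26, 4.41], [0.16, 1.93], [-2.52, 2.52]. Speed limits (rad/s): [1.89, 1.89, 2.39, 2.39, 3.01, 3.01, 3.01].

### API

Orientations are given as [roll, pitch, yaw] about the fixed x, y, z axes, in that order (R = Rz(yaw) Ry(pitch) Rx(roll)).
In Python, from workcell import monitor, grab_frame, camera_model, bot gives the robot as it stands.
- The arm moves only by the tool move_arm, never from a script. Its argument "moves" is a list of rows, each a list of 4 numbers: the shift along the world's x, y, z in mm, then the turn about the world's z in rad. A call has 1 to 12 rows; each row is the pose to reach, as a shift and turn from the pose commanded when the call began; what a row does not reach only later rows make up. A row lasts 1/8 s, in which the tool goes at most 62.5 mm and 10.7 degrees, less where a joint would pass 70% of its speed; a pose out of reach is approached as far as the arm can. A call with a gripper value outside its range is refused whole. "gripper" is the opening, from 0 (shut) to 1 (fully open), set as the call begins (left out, the last holds). The fingers move at their own pace and stop on an object; "newtons" is the grip in N (left out, the last holds). Time passes only in rows, so rows that repeat a pose let the fingers close. It gives the time, the measured TCP pose, the force, the opening and the grip force at its end, in the units of the state.
- monitor.observe(): the state, without advancing time (a new reading comes with each control period).
- grab_frame(name): name is "side" or "top"; returns the picture (420x560x3 uint8, blue, green, red); there is no depth.
- camera_model(name): a dict with "vfov" (degrees; the focal length in pixels is half the picture's height over the tangent of half this angle, whatever the lens; pixels are square), "cx", "cy" (the principal point, pixels), "k1" (the pictures are not rectified: a ray, as slopes to the right and down, at radius r is drawn at 1 + k1 r^2 times it, then the intrinsics apply), "R" (3x3) and "t" (3): a world point X has camera coordinates R X + t. Camera axes: x right, y down, z forward; pixel columns grow to the right and rows downward; lengths in m; the calibration is good to about 2 mm. A picture is of the moment at which its call begins. camera_model takes no time and is no camera call.
- bot.job_done(): hands the job in; it is judged then, once.
The state is a dict: "clock": time; "qpos": joint angles; "qd": joint speeds; "joint_efforts": joint torques, N m; "position": TCP position; "tool_rot": TCP orientation; "force": force on the tool from outside, world axes, zero at the start; "moment": the same for the moment, N m; "grip_width": finger opening in m; "finger_force": force on a finger pad.
Only numpy, scipy, OpenCV 4.12 (cv2) and the standard library are available. Lean on these libraries where they do the work, as an engineer would, in place of code of your own. Each camera call takes 0.05 s, during which the arm holds its last target. There are 200 camera calls.

## Working session

There is one attempt and no reset: what is moved stays moved. The work goes in short steps, Python scripts to look and compute and a tool call to move; the robot and the scene stay as the last step left them, time stands still between calls to the robot, and variables do not carry over. Pictures are saved under pics/ and viewed, at most 17 in all, crops included, and the job is handed in when it is done.

Besides the shell and the picture viewer there is one more tool, called after "Request:" as name(argument=value, ...), one argument or row to a line, values as JSON. move_arm: Moves the arm, as the interface text tells. Its arguments: {"type":"object","properties":{"moves":{"type":"array","items":{"type":"array","items":{"type":"number"}}},"gripper":{"type":"number"},"newtons":{"type":"number"}},"required":["moves"]}

```bash
ls; mkdir -p pics; cat > h.py <<'E'
import numpy as np, cv2
from workcell import monitor, grab_frame, camera_model, bot
def ray(n,u,v):
    c=camera_model(n); f=210/np.tan(np.radians(c["vfov"])/2)
    R=np.array(c["R"]);t=np.array(c["t"])
    d=np.array([(u-c["cx"])/f,(v-c["cy"])/f]); s=d.copy()
    for _ in range(30): s=d/(1+c["k1"]*(s@s))
    w=R.T@np.array([s[0],s[1],1]); return -R.T@t,w
def onz(n,u,v,z):
    o,w=ray(n,u,v); return (o+w*(z-o[2])/w[2])
def pix(n,X):
    c=camera_model(n); f=210/np.tan(np.radians(c["vfov"])/2)
    p=np.array(c["R"])@np.array(X)+np.array(c["t"]); s=p[:2]/p[2]
    s=s*(1+c["k1"]*(s@s)); return s*f+[c["cx"],c["cy"]]
E
python3 - <<'E'
from h import *
for n in("top","side"):
    im=grab_frame(n); cv2.imwrite(f"pics/{n}0.png",im); c=camera_model(n); print(n,c["vfov"],c["cx"],c["cy"],c["k1"],-np.array(c["R"]).T@np.array(c["t"]),np.array(c["R"]).round(2).tolist())
s=monitor.observe(); print(s)
E
```

```text
pics
top 46.04026674266783 273.91801838373397 205.31231969420966 -0.1175689161617601 [0.3085198  0.01926015 1.40777548] [[-0.0, -1.0, 0.0], [-0.99, 0.0, -0.14], [0.14, -0.0, -0.99]]
side 49.49162812876939 278.6433053916593 206.36301228920752 0.03458427132049085 [0.4485266  1.15247359 0.86689824] [[-1.0, -0.05, 0.0], [-0.03, 0.59, -0.81], [0.04, -0.81, -0.59]]
{'clock': 0.1, 'qpos': array([ 1.20481272,  0.52193677, -0.0363584 ,  1.59990647,  0.02120556,
        1.02112238, -0.11282444]), 'qd': array([-1.14844920e-03,  1.13368269e-04,  4.48768017e-04, -9.60143945e-04,
        2.97197199e-04, -3.03516920e-04, -8.93373979e-05]), 'joint_efforts': array([ 5.45680101e-03, -9.28490996e+01,  1.98477186e+00, -3.70536804e+01,
        1.82333967e-02,  5.29867379e-03, -7.71010946e-06]), 'position': array([ 0.18208688, -0.59760263,  0.24480988]), 'tool_rot': array([-3.14060650e+00,  5.81205221e-05,  2.95777176e-01]), 'force': array([ 0.61022043, -0.06796045,  0.2921866 ]), 'moment': array([-0.00419635, -0.01523311, -0.01245722]), 'finger_force': 0.0, 'grip_width': 0.08554840440188942}
```

View pics/top0.png

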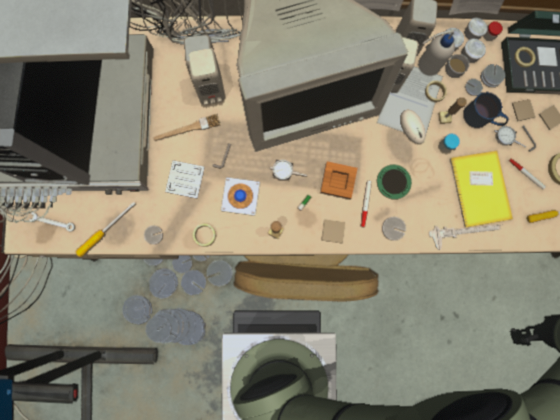

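View pics/side0.png

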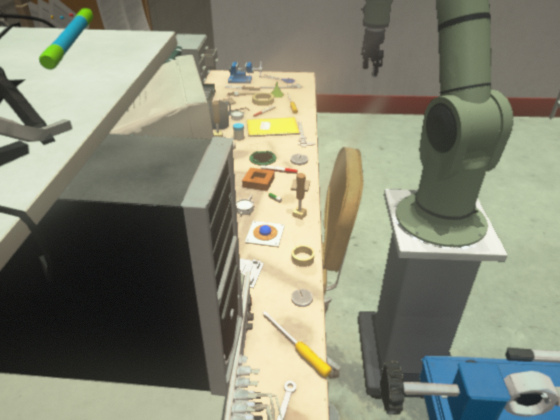

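The top view shows, along the front edge: small weight (154,235), ring (205,235), tamper (277,228), stone (333,232) and large weight (394,229). The holders are rack (185,179), ring block (240,196), tamper block (338,180) and tray (394,181). The side view shows the same row, with the tamper upright at about (299,195).

```bash
python3 - <<'E'
import cv2
a=cv2.imread("pics/top0.png")[155:255,135:425]
cv2.imwrite("pics/topc.png",cv2.resize(a,None,fx=2.75,fy=2.75,interpolation=cv2.INTER_CUBIC))
a=cv2.imread("pics/side0.png")[140:320,220:330]
cv2.imwrite("pics/sidec.png",cv2.resize(a,None,fx=3.3,fy=3.3,interpolation=cv2.INTER_CUBIC))
E
```

```text
(no output)
```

View pics/topc.png

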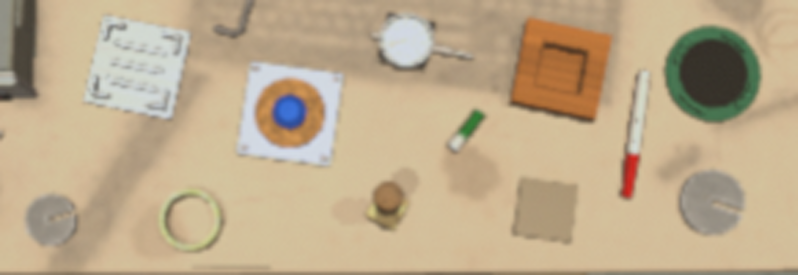

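View pics/sidec.png

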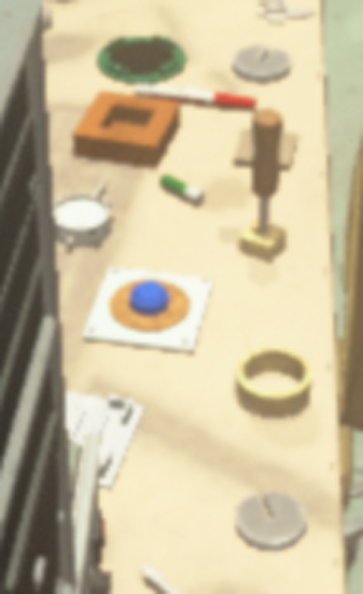

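The crops show the objects clearly, each isolated on the tan desk. Next I measure them using masks in the regions of interest and rays onto planes at the right height.

```bash
cat >> h.py <<'E'
S=6
def contour(n,im,roi,maskf,close=0):
    """largest mask contour in roi(x0,y0,x1,y1), full-image pixel coords"""
    x0,y0,x1,y1=roi
    a=cv2.resize(im[y0:y1,x0:x1],None,fx=S,fy=S,interpolation=cv2.INTER_CUBIC)
    hsv=cv2.cvtColor(a,cv2.COLOR_BGR2HSV).astype(int)
    m=maskf(hsv).astype(np.uint8)*255
    if close: m=cv2.morphologyEx(m,cv2.MORPH_CLOSE,np.ones((close,close)))
    cs,_=cv2.findContours(m,cv2.RETR_EXTERNAL,cv2.CHAIN_APPROX_NONE)
    c=max(cs,key=cv2.contourArea)[:,0].astype(float)
    return (c+.5)/S-.5+[x0,y0]
def plane(n,c,z): return np.array([onz(n,u,v,z)[:2] for u,v in c])
def rect(P):
    (x,y),(w,h),a=cv2.minAreaRect((P*1000).astype(np.float32)); return np.round([x,y,w,h,a],1)
def circ(P):
    P=P*1000;(x,y),(w,h),a=cv2.fitEllipse(cv2.convexHull(P.astype(np.float32))); return np.round([x,y,w,h],1)
E
python3 - <<'E'
from h import *
im=cv2.imread("pics/top0.png"); 
hsv=cv2.cvtColor(im,cv2.COLOR_BGR2HSV)
for nm,(u,v) in dict(desk=(300,245),desk2=(180,220),small=(150,233),ringL=(195,235),foot=(269,232),grip=(276,225),stone=(333,232),large=(390,229),rack=(170,180),plate=(228,185),boss=(240,196),cork=(240,205),block=(328,180),tray=(394,165),rub=(394,181)).items(): print(nm,hsv[v,u])
print(bot.tip_extent,[x for x in dir(bot) if x[0]!='_'])
E
```

```text
desk [ 18  71 211]
desk2 [ 17  71 179]
small [ 19  31 154]
ringL [ 23  77 133]
foot [ 24  96 205]
grip [ 15 121 164]
stone [ 18  79 174]
large [ 18  30 153]
rack [ 42  12 214]
plate [106  15 223]
boss [110 183 215]
cork [ 16 150 199]
block [ 13 172 175]
tray [ 59  72 120]
rub [18 61 54]
0.014 ['IKError', 'job_done', 'tip_extent']
```

```bash
cat > meas.py <<'E'
from h import *
im=cv2.imread("pics/top0.png"); n="top"
def g(roi,f,close=0): return contour(n,im,roi,f,close)
H,Sa,V=0,1,2
lo=lambda h:h[...,1]<52
print("small",circ(plane(n,g((140,220,170,250),lo,13),.010)))
print("large",circ(plane(n,g((375,213,412,246),lo,13),.012)))
print("ring",circ(plane(n,g((188,217,222,251),lambda h:h[...,0]>20,5),.025)))
print("stone",rect(plane(n,g((318,215,350,247),lambda h:h[...,2]<190),.010)))
print("rack",rect(plane(n,g((160,155,208,203),lambda h:h[...,1]<42,25),.004)))
print("plate",rect(plane(n,g((216,172,264,220),lambda h:h[...,1]<42,61),.008)))
print("cork",circ(plane(n,g((216,172,264,220),lambda h:(h[...,1]>90),9),.010)))
print("boss",circ(plane(n,g((226,182,254,210),lambda h:(h[...,0]>90)&(h[...,1]>100)),.025)))
print("block",rect(plane(n,g((316,156,362,204),lambda h:h[...,1]>115,31),.028)))
print("socket",rect(plane(n,g((324,165,354,193),lambda h:h[...,2]<130,3),.028)))
print("tray",circ(plane(n,g((372,160,418,202),lambda h:(h[...,0]>35)|(h[...,2]<110),5),.008)))
print("rubber",circ(plane(n,g((372,160,418,202),lambda h:(h[...,2]<95),5),.008)))
print("foot",rect(plane(n,g((264,214,288,242),lambda h:(h[...,0]>20)&(h[...,1]>60)),.020)))
print("griptop",circ(plane(n,g((264,214,290,234),lambda h:(h[...,1]>95)&(h[...,0]<17)&(h[...,2]<180)),.153)))
E
python3 meas.py
python3 - <<'E'
import cv2,numpy as np
a=cv2.imread("pics/top0.png")
f=lambda r:cv2.resize(a[r[1]:r[3],r[0]:r[2]],(390,290),interpolation=cv2.INTER_CUBIC)
c=np.vstack([np.hstack([f((372,164,416,197)),f((160,162,208,198))]),np.hstack([f((256,213,296,243)),f((318,160,362,202))])])
cv2.imwrite("pics/z1.png",c)
E
```

```text
small [424.9 358.4  53.8  55. ]
large [ 440.9 -328.8   67.6   69.3]
ring [424.2 211.1  66.1  68.4]
stone [ 433.3 -153.4   65.    64.3   81.7]
rack [587.1 272.3  98.6  98.2  78. ]Traceback (most recent call last):
  File "meas.py", line 11, in <module>
    print("plate",rect(plane(n,g((216,172,264,220),lambda h:h[...,1]<42,61),.008)))
                       ~~~~~^^^^^^^^^^^^^^^^^^^^^^^^^^^^^^^^^^^^^^^^^^^^^^^^^^^^^
  File "h.py", line 26, in plane
    def plane(n,c,z): return np.array([onz(n,u,v,z)[:2] for u,v in c])
                                       ~~~^^^^^^^^^
  File "h.py", line 10, in onz
    o,w=ray(n,u,v); return (o+w*(z-o[2])/w[2])
        ~~~^^^^^^^
  File "h.py", line 4, in ray
    c=camera_model(n); f=210/np.tan(np.radians(c["vfov"])/2)
ValueError: time passes only in moves, steps and waits
```

View pics/z1.png

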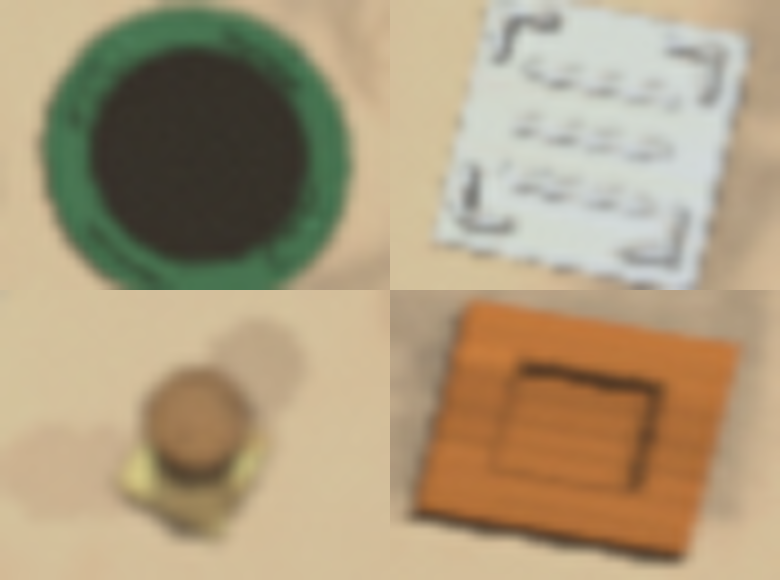

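The zoom shows the tray with lug shadows on the diagonals, at upper right and lower left. The rack and tamper block are turned about 9 degrees, and the tamper foot about 32 degrees.

```bash
python3 - <<'E'
s=open('h.py').read()
s=s.replace("from workcell import monitor, grab_frame, camera_model, bot","from workcell import monitor, grab_frame, camera_model as _cm, bot\nimport functools\ncamera_model=functools.cache(_cm)")
open('h.py','w').write(s)
E
python3 meas.py; python3 - <<'E'
from h import *
print(monitor.observe()["clock"])
im=cv2.imread("pics/side0.png"); n="side"
hs=cv2.cvtColor(im,cv2.COLOR_BGR2HSV)
for r in range(168,220,4): print(r,[tuple(int(k) for k in hs[r,c]) for c in range(288,312,4)])
E
```

```text
small [424.9 358.4  53.8  55. ]
large [ 440.9 -328.8   67.6   69.3]
ring [424.2 211.1  66.1  68.4]
stone [ 433.3 -153.4   65.    64.3   81.7]
rack [587.1 272.3  98.6  98.2  78. ]
plate [536.6 108.9 119.5 119.   73.7]
cork [536.6 110.5  69.9  70.7]
boss [535.1 109.9  31.4  32.2]
block [ 578.9 -171.2   91.8   93.6   77.5]
socket [ 589.  -183.7   61.5   33.    37.3]
tray [ 577.5 -335.4  102.   102.4]
rubber [ 579.2 -336.8   77.9   82.6]
foot [431.6  24.3  17.6  12.7  19.4]
griptop [433.6   9.3  25.6  28. ]
0.1
168 [(7, 132, 234), (15, 87, 241), (20, 62, 245), (23, 53, 247), (23, 51, 248), (23, 50, 248)]
172 [(12, 105, 143), (10, 113, 151), (10, 117, 170), (22, 68, 240), (22, 54, 246), (23, 50, 248)]
176 [(22, 52, 247), (22, 52, 248), (18, 83, 205), (16, 117, 209), (17, 112, 191), (23, 52, 247)]
180 [(23, 52, 247), (22, 63, 238), (19, 84, 167), (16, 103, 126), (17, 96, 138), (22, 69, 232)]
184 [(23, 55, 247), (21, 71, 227), (19, 80, 186), (17, 100, 122), (18, 88, 159), (20, 76, 211)]
188 [(22, 52, 248), (19, 75, 169), (18, 86, 152), (17, 98, 122), (18, 84, 164), (19, 77, 206)]
192 [(23, 56, 246), (22, 57, 246), (18, 79, 183), (17, 98, 125), (19, 84, 167), (22, 56, 244)]
196 [(21, 71, 234), (22, 71, 234), (18, 82, 177), (16, 97, 123), (18, 77, 213), (23, 52, 247)]
200 [(21, 72, 235), (21, 70, 234), (22, 62, 243), (17, 69, 140), (23, 52, 247), (22, 51, 248)]
204 [(22, 56, 246), (23, 55, 247), (23, 52, 247), (19, 62, 152), (22, 51, 248), (22, 53, 247)]
208 [(22, 54, 245), (23, 55, 245), (23, 88, 237), (18, 70, 149), (21, 77, 229), (23, 53, 247)]
212 [(21, 64, 236), (20, 80, 219), (26, 84, 233), (21, 98, 218), (20, 97, 174), (22, 54, 247)]
216 [(23, 49, 248), (22, 67, 232), (19, 94, 160), (19, 97, 163), (19, 81, 174), (22, 54, 247)]
```

```bash
python3 - <<'E'
from h import *
def tri(a,b):
    (o1,d1),(o2,d2)=ray("top",*a),ray("side",*b)
    s=np.linalg.lstsq(np.c_[d1,-d2],o2-o1,rcond=None)[0]
    p,q=o1+s[0]*d1,o2+s[1]*d2; return ((p+q)/2*1000).round(),round(np.linalg.norm(p-q)*1000)
print("case corner",tri((148,186),(235,142)),tri((148,186),(199,142)),tri((148,186),(190,388)))
fz=lambda u,v:(256+u*40/390,213+(v-290)*30/290)
print("foot corners",[(onz("top",*fz(*p),.02)*1000).round(1)[:2] for p in((120,475),(265,440),(215,535))],(onz("top",*fz(215,535),0)*1000).round(1))
bz=lambda u,v:(318+(u-390)*44/390,160+(v-290)*42/290)
c=np.array([onz("top",*bz(*p),.028)[:2]*1000 for p in((522,362),(662,382),(638,490),(495,470))]); print(c.round(),c.mean(0).round(1),rect(c/1000))
# side checks: expected px of measured centres
for k,p in dict(grip=(.4336,.0093,.153),ring=(.425,.2125,.025),small=(.4249,.3584,.01),large=(.4409,-.3288,.012),stone=(.4333,-.1534,.01),boss=(.535,.110,.028),socket=(.58,-.171,.028)).items(): print(k,pix("side",p).round(1))
im=cv2.imread("pics/side0.png"); n="side"
print("small",circ(plane(n,contour(n,im,(286,284,318,310),lambda h:h[...,1]<40,13),.008)))
print("large",circ(plane(n,contour(n,im,(285,148,315,168),lambda h:h[...,1]<40,13),.009)))
print("boss",circ(plane(n,contour(n,im,(255,220,276,240),lambda h:(h[...,0]>95)&(h[...,1]>100)),.022)))
print("ring",circ(plane(n,contour(n,im,(287,243,320,270),lambda h:h[...,1]>85,13),.015)))
print("tray",circ(plane(n,contour(n,im,(245,148,282,170),lambda h:(h[...,0]>35)|(h[...,2]<140),13),.009)))
E
```

```text
case corner (array([540., 283., 393.]), 88) (array([577., 294., 392.]), 163) (array([ 667.,  453., -264.]), 101)
foot corners [array([430.3,  29.3]), array([440.3, -12.7]), array([412.7,   1.9])] [414.2   1.7   0. ]
[[ 605. -156.]
 [ 597. -201.]
 [ 552. -192.]
 [ 560. -146.]] [ 578.5 -173.5] [ 578.5 -173.3   47.1   46.4   79.4]
grip [301.6 174.2]
ring [302.7 253.1]
small [302.2 296.6]
large [299.1 158.1]
stone [300.7 184.5]
boss [265.4 227.6]
socket [258.2 176.1]
small [425.8 358.6  49.8  52.7]
large [ 442.  -331.5   58.8   64. ]
boss [537.1 110.4  29.7  36.1]
ring [424.7 209.1  61.9  83. ]
tray [ 578.  -331.8   99.5  104.2]
```

Request:
move_arm(
  moves=[
    [60, 90, 0, 0],
    [115, 170, 0, -0.1],
    [168, 248, 0, -0.2],
    [190, 310, 0, -0.296],
    [210, 365, 0, -0.296],
    [225, 420, 0, -0.296],
    [240, 480, 0, -0.296],
    [250, 540, 0, -0.296],
    [250, 590, 0, -0.296],
    [250, 608, 0, -0.296],
    [250, 608, 0, -0.296],
    [250, 608, 0, -0.296],
  ],
  gripper=1,
)

```text
clock: 1.6
position: [0.4323, 0.013, 0.2452]
tool_rot: [-3.141, 0.0, 0.004]
force: [0.0, -1.2, 0.6]
grip_width: 0.0857
finger_force: 0.0
```

Positions agree between the two views to within about 3 mm. I'll descend on the tamper grip at (434, 9).

Request:
move_arm(
  moves=[
    [1, -1, 0, 0],
    [1, -1, -30, 0],
    [1, -1, -70, 0],
    [1, -1, -110, 0],
    [1, -1, -140, 0],
    [1, -1, -140, 0],
    [1, -1, -140, 0],
    [1, -1, -140, 0],
  ],
)

```text
clock: 2.6
position: [0.4338, 0.0088, 0.1065]
tool_rot: [-3.142, -0.002, -0.001]
force: [0.3, -1.2, 0.0]
grip_width: 0.0854
finger_force: 0.0
```

Request:
move_arm(
  moves=[
    [0, 0, 0, 0],
    [0, 0, 0, 0],
    [0, 0, 0, 0],
    [0, 0, 0, 0],
    [0, 0, 0, 0],
    [0, 0, 0, 0],
    [0, 0, 0, 0],
    [0, 0, 0, 0],
  ],
  gripper=0,
  newtons=40,
)

```text
clock: 3.6
position: [0.4334, 0.009, 0.1055]
tool_rot: [3.141, -0.0, -0.0]
force: [0.3, -1.7, 5.9]
grip_width: 0.0261
finger_force: 38.9
```

Request:
move_arm(
  moves=[
    [0, 0, 10, 0],
    [0, 0, 40, 0],
    [0, 0, 80, 0],
    [20, -20, 80, 0.05],
    [50, -60, 80, 0.15],
    [90, -110, 80, 0.25],
    [120, -150, 80, 0.33],
    [140, -178, 80, 0.365],
    [144, -182, 80, 0.365],
    [144, -182, 80, 0.365],
    [144, -182, 80, 0.365],
    [144, -182, 80, 0.365],
  ],
)

```text
clock: 5.1
position: [0.577, -0.1721, 0.1856]
tool_rot: [3.142, -0.0, 0.366]
force: [-0.0, -0.2, -3.5]
grip_width: 0.0263
finger_force: 40.1
```

```bash
python3 - <<'E'
from h import *
s=monitor.observe(); print(s["position"],s["tool_rot"],s["force"],s["grip_width"])
a=grab_frame("top");b=grab_frame("side"); cv2.imwrite("pics/t1.png",a);cv2.imwrite("pics/s1.png",b)
c=np.hstack([cv2.resize(a[100:260,240:400],(400,400),interpolation=2),cv2.resize(b[60:220,210:370],(400,400),interpolation=2)])
cv2.imwrite("pics/v1.png",c)
E
```

```text
[ 0.57697887 -0.17208746  0.18559912] [ 3.14158317e+00 -9.81763832e-05  3.65641162e-01] [-0.01117375 -0.19122448 -3.51348722] 0.026268518517243985
```

View pics/v1.png

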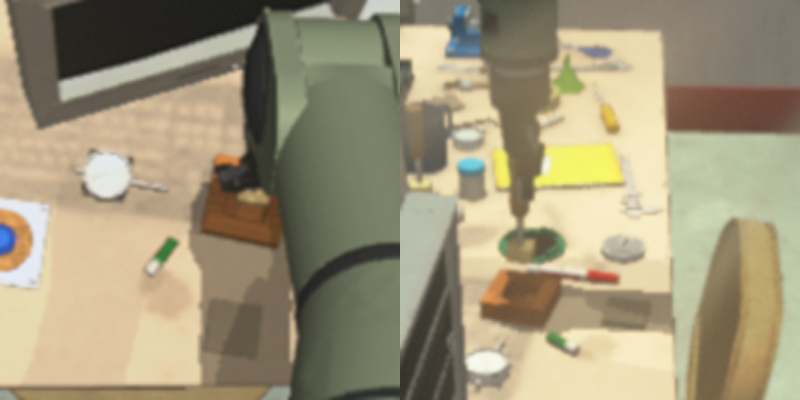

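The tamper is held and hangs upright over the wooden block. Its foot shows at about (259,159) in the side view.

```bash
python3 - <<'E'
from h import *
print(pix("side",(.577,-.172,.09)))
b=cv2.imread("pics/s1.png")
c=contour("side",b,(248,150,270,168),lambda h:(h[...,1]>75)&(h[...,0]<27)&(h[...,0]>12),5); print(c.min(0),c.max(0),c.mean(0))
E
```

```text
[258.73008956 160.27575972]
[251.75       153.58333333] [265.91666667 165.25      ] [258.72992701 159.006691  ]
```

Request:
move_arm(
  moves=[
    [1, 0, -20, 0],
    [1, 0, -40, 0],
    [1, 0, -45, 0],
    [1, 0, -50, 0],
    [1, 0, -54, 0],
    [1, 0, -58, 0],
    [1, 0, -60, 0],
    [1, 0, -60, 0],
  ],
)

```text
clock: 6.2
position: [0.5782, -0.1729, 0.1253]
tool_rot: [-3.142, -0.0, 0.365]
force: [-0.9, 0.1, -3.0]
grip_width: 0.0267
finger_force: 40.0
```

Request:
move_arm(
  moves=[
    [0, 0, -4, 0],
    [0, 0, -8, 0],
    [0, 0, -11, 0],
    [0, 0, -13, 0],
    [0, 0, -13, 0],
  ],
)

```text
clock: 6.82
position: [0.5781, -0.1728, 0.1121]
tool_rot: [-3.141, 0.0, 0.365]
force: [-0.2, -0.0, -2.9]
grip_width: 0.0267
finger_force: 40.0
```

Request:
move_arm(
  moves=[
    [0, 0, -1, 0],
    [0, 0, -1, 0],
    [0, 0, -1, 0],
  ],
)

```text
clock: 7.2
position: [0.5784, -0.1729, 0.1116]
tool_rot: [3.141, -0.0, 0.365]
force: [1.0, -0.4, 2.1]
grip_width: 0.0266
finger_force: 40.2
```

Request:
move_arm(
  moves=[
    [0, 0, 0, 0],
    [0, 0, 0, 0],
    [0, 0, 0, 0],
    [0, 0, 0, 0],
    [0, 0, 15, 0],
    [0, 0, 50, 0],
    [0, 0, 90, 0],
    [0, 0, 110, 0],
    [-10, 10, 115, 0],
  ],
  gripper=1,
)

```text
clock: 8.32
position: [0.5685, -0.163, 0.2281]
tool_rot: [3.14, -0.002, 0.364]
force: [-0.1, 0.4, -0.5]
grip_width: 0.0852
finger_force: 0.0
```

Request:
move_arm(
  moves=[
    [-40, 30, 0, -0.1],
    [-80, 70, 0, -0.2],
    [-120, 120, 0, -0.3],
    [-144, 175, 0, -0.365],
    [-144, 235, -10, -0.365],
    [-144, 295, -40, -0.365],
    [-144, 345, -80, -0.365],
    [-144, 370, -100, -0.365],
    [-144, 374, -120, -0.365],
    [-144, 374, -120, -0.365],
    [-144, 374, -120, -0.365],
  ],
)

```text
clock: 9.7
position: [0.4239, 0.2107, 0.1069]
tool_rot: [3.142, -0.0, -0.001]
force: [-0.0, 0.6, 0.3]
grip_width: 0.0853
finger_force: 0.0
```

```bash
python3 - <<'E'
from h import *
s=monitor.observe(); print(s["position"],s["tool_rot"],s["force"],s["grip_width"])
a=grab_frame("top");b=grab_frame("side"); cv2.imwrite("pics/t2.png",a);cv2.imwrite("pics/s2.png",b)
c=np.hstack([cv2.resize(a[140:260,180:360],(420,280),interpolation=2),cv2.resize(b[130:290,220:340],(375,500),interpolation=2)[:280*0+280]]) if 0 else np.hstack([np.pad(cv2.resize(a[140:260,190:360],(425,300),interpolation=2),((0,200),(0,0),(0,0))),cv2.resize(b[130:290,220:340],(375,500),interpolation=2)])
cv2.imwrite("pics/v2.png",c)
E
```

```text
[0.4239353  0.21074091 0.10692069] [ 3.14150543e+00 -1.41246897e-04 -5.46967181e-04] [-0.01569665  0.62790575  0.29234888] 0.0852796656138122
```

View pics/v2.png

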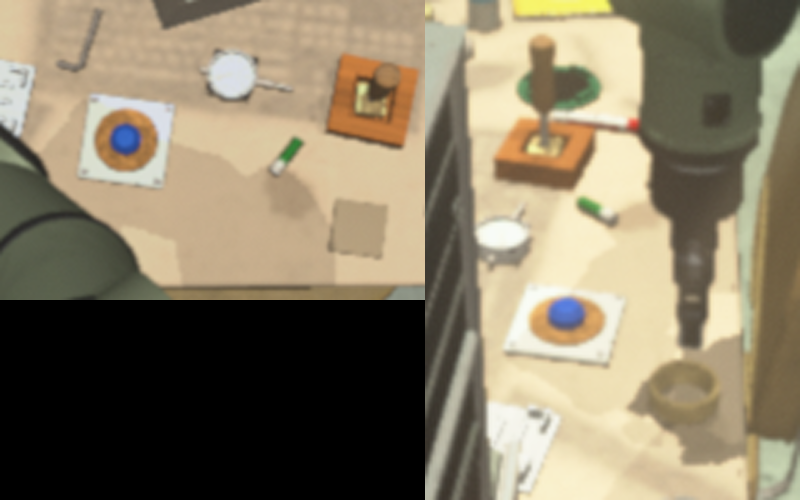

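The tamper is seated in its socket. The gripper stands over the ring.

Request:
move_arm(
  moves=[
    [0, 1, -20, 0],
    [0, 1, -40, 0],
    [0, 1, -60, 0],
    [0, 1, -75, 0],
    [0, 1, -83, 0],
    [0, 1, -83, 0],
    [0, 1, -83, 0],
  ],
)

```text
clock: 10.68
position: [0.4244, 0.2123, 0.0238]
tool_rot: [-3.141, -0.001, -0.0]
force: [0.2, 0.2, -0.5]
grip_width: 0.0852
finger_force: 0.0
```

Request:
move_arm(
  moves=[
    [0, 0, 0, 0],
    [0, 0, 0, 0],
    [0, 0, 0, 0],
    [0, 0, 0, 0],
    [0, 0, 0, 0],
    [0, 0, 0, 0],
  ],
  gripper=0,
  newtons=30,
)

```text
clock: 11.42
position: [0.4244, 0.2121, 0.024]
tool_rot: [-3.141, -0.001, -0.0]
force: [-2.0, -1.3, 14.4]
grip_width: 0.0612
finger_force: 29.3
```

```bash
python3 - <<'E'
from h import *
b=grab_frame("side"); cv2.imwrite("pics/s3.png",b); s=monitor.observe(); print(s["position"],s["finger_force"],s["grip_width"])
cv2.imwrite("pics/v3.png",cv2.resize(b[215:275,270:340],(560,480),interpolation=2))
E
```

```text
[0.42442571 0.21208824 0.02396602] 29.32911608440918 0.06107512333664117
```

View pics/v3.png

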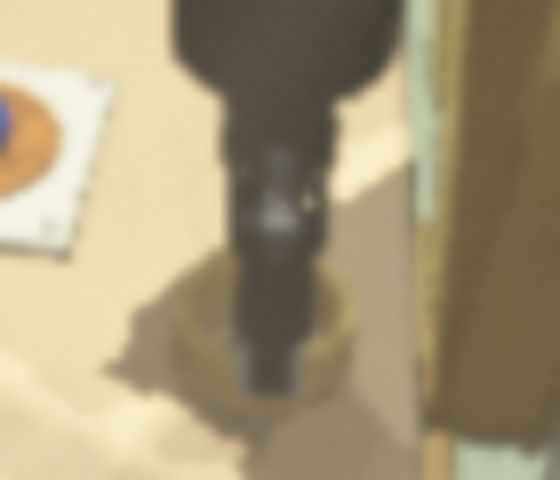

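```bash
python3 - <<'E'
from h import *
for y in(.245,.258):
    o,w=ray("side",303.75,264.1); print(o+w*(y-o[1])/w[1])
E
```

```text
[0.42155717 0.245      0.01446903]
[0.42194352 0.258      0.02668049]
```

Request:
move_arm(
  moves=[
    [0, 0, 15, 0],
    [0, 0, 40, 0],
    [0, 0, 60, 0],
    [30, -30, 60, 0],
    [65, -60, 60, 0],
    [95, -90, 60, 0],
    [111, -102, 60, 0],
    [111, -102, 60, 0],
    [111, -102, 60, 0],
    [111, -102, 60, 0],
  ],
)

```text
clock: 12.72
position: [0.5345, 0.1111, 0.0835]
tool_rot: [-3.141, 0.0, 0.001]
force: [-0.9, -0.3, -1.4]
grip_width: 0.061
finger_force: 34.2
```

```bash
python3 - <<'E'
from h import *
s=monitor.observe(); print(s["position"],s["finger_force"],s["grip_width"],s["force"])
b=grab_frame("side"); cv2.imwrite("pics/s4.png",b)
cv2.imwrite("pics/v4.png",cv2.resize(b[165:255,225:330],(700,600),interpolation=2))
E
```

```text
[0.53454262 0.11111912 0.083489  ] 34.21910655742977 0.06101144291142175 [-0.92012411 -0.27677942 -1.37692167]
```

View pics/v4.png

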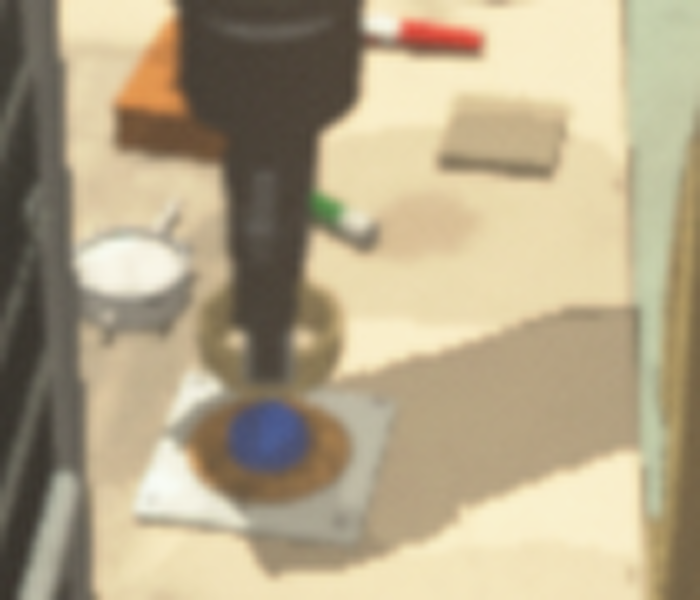

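The ring is held level just above the boss, which shows at about (265,230). I'll lower it after a 2 mm correction.

Request:
move_arm(
  moves=[
    [2, -1, 0, 0],
    [2, -1, -15, 0],
    [2, -1, -28, 0],
    [2, -1, -34, 0],
    [2, -1, -40, 0],
    [2, -1, -40, 0],
  ],
)

```text
clock: 13.52
position: [0.537, 0.1091, 0.0429]
tool_rot: [3.141, 0.001, -0.0]
force: [-0.5, -0.1, -2.2]
grip_width: 0.0608
finger_force: 34.2
```

Request:
move_arm(
  moves=[
    [0, 0, -4, 0],
    [0, 0, -7, 0],
    [0, 0, -9, 0],
    [0, 0, -9, 0],
  ],
)

```text
clock: 14.02
position: [0.5372, 0.1091, 0.0343]
tool_rot: [3.142, -0.0, -0.0]
force: [0.4, 0.4, -1.5]
grip_width: 0.0607
finger_force: 34.2
```

Request:
move_arm(
  moves=[
    [0, 0, -1, 0],
    [0, 0, -1, 0],
    [0, 0, -1, 0],
  ],
)

```text
clock: 14.4
position: [0.5372, 0.1092, 0.034]
tool_rot: [3.141, -0.0, -0.0]
force: [-6.4, -1.5, 16.6]
grip_width: 0.0605
finger_force: 36.0
```

Request:
move_arm(
  moves=[
    [0, 0, 0, 0],
    [0, 0, 0, 0],
    [0, 0, 0, 0],
    [0, 0, 10, 0],
    [0, 0, 40, 0],
    [-10, 0, 80, 0],
    [-50, 0, 100, 0],
    [-104, -30, 100, 0],
    [-104, -90, 100, -0.05],
    [-104, -150, 80, -0.1],
    [-104, -210, 60, -0.145],
    [-104, -262, 40, -0.145],
  ],
  gripper=1,
)

```text
clock: 15.9
position: [0.4332, -0.155, 0.0735]
tool_rot: [3.141, -0.001, -0.146]
force: [1.3, -0.3, 1.2]
grip_width: 0.0853
finger_force: 0.0
```

```bash
python3 - <<'E'
from h import *
s=monitor.observe(); print(s["position"],s["tool_rot"],s["grip_width"],s["force"])
a=grab_frame("top");b=grab_frame("side"); cv2.imwrite("pics/t5.png",a);cv2.imwrite("pics/s5.png",b)
cv2.imwrite("pics/v5.png",np.hstack([cv2.resize(b[130:250,220:330],(440,480),interpolation=2),cv2.resize(a[150:250,160:250],(360,400),interpolation=2,).__class__(0) if 0 else np.pad(cv2.resize(a[155:255,150:240],(360,400),interpolation=2),((0,80),(0,0),(0,0)))]))
print("ring side",circ(plane("side",contour("side",b,(250,215,282,243),lambda h:(h[...,0]>20)&(h[...,0]<35)&(h[...,1]>65),5),.03)))
print("ring top",circ(plane("top",contour("top",a,(224,180,258,212),lambda h:(h[...,0]>19)&(h[...,0]<40)&(h[...,1]>50),9),.035)))
print("stone side",rect(plane("side",contour("side",b,(288,172,318,200),lambda h:h[...,2]<205,3),.006)))
E
```

```text
[ 0.43322407 -0.155004    0.07346075] [ 3.14118124e+00 -1.24323862e-03 -1.46228073e-01] 0.08527375444781504 [ 1.33954764 -0.30900748  1.23773023]
ring side [537.6 105.3  65.2  74.5]
ring top [535.9 110.   64.3  66. ]
stone side [ 424.5 -163.8  105.   160.7    3.1]
```

View pics/v5.png

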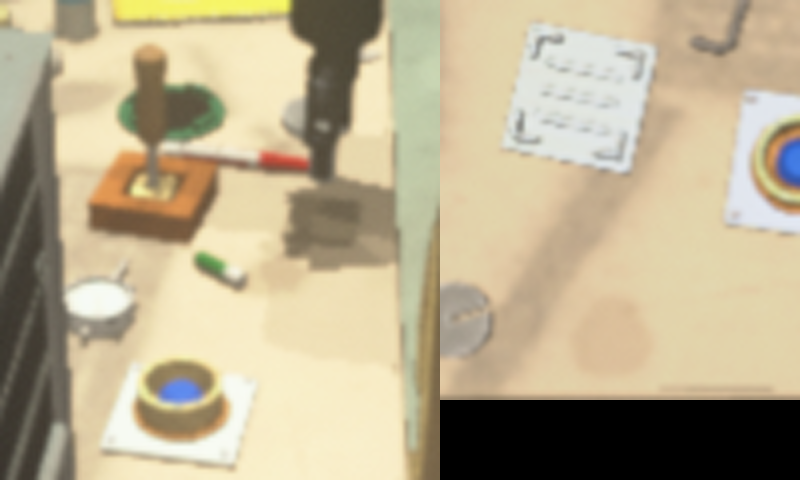

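The ring sits on the cork round the boss. The stone lies under the gripper.

Request:
move_arm(
  moves=[
    [0, 1, -20, 0],
    [0, 1, -40, 0],
    [0, 1, -50, 0],
    [0, 1, -57, 0],
    [0, 1, -60, 0],
    [0, 1, -60, 0],
    [0, 1, -60, 0],
  ],
)

```text
clock: 16.88
position: [0.4333, -0.1519, 0.0136]
tool_rot: [3.142, -0.001, -0.145]
force: [-0.8, -0.4, -0.2]
grip_width: 0.0852
finger_force: 0.0
```

Request:
move_arm(
  moves=[
    [0, 0, 0, 0],
    [0, 0, 0, 0],
    [0, 0, 0, 0],
    [0, 0, 0, 0],
    [0, 0, 0, 0],
    [0, 0, 0, 0],
  ],
  gripper=0,
  newtons=25,
)

```text
clock: 17.62
position: [0.4332, -0.152, 0.0136]
tool_rot: [3.141, -0.0, -0.145]
force: [-0.8, 0.5, 9.3]
grip_width: 0.0592
finger_force: 24.8
```

```bash
python3 - <<'E'
from h import *
def tri(a,b):
    (o1,d1),(o2,d2)=ray("top",*a),ray("side",*b)
    s=np.linalg.lstsq(np.c_[d1,-d2],o2-o1,rcond=None)[0]
    p,q=o1+s[0]*d1,o2+s[1]*d2; return ((p+q)/2*1000).round(),round(np.linalg.norm(p-q)*1000)
for a in((130,185),(127,190),(132,188)): print(tri(a,(235,142)))
print(onz("top",148,187,0))
for f in("top0","t5"):
    im=cv2.imread(f"pics/{f}.png")
    print(rect(plane("top",contour("top",im,(160,155,208,203),lambda h:h[...,1]<42,25),.004)))
E
```

```text
(array([537., 317., 411.]), 84)
(array([531., 322., 414.]), 94)
(array([534., 313., 409.]), 90)
[0.56439708 0.37966779 0.        ]
[587.1 272.3  98.6  98.2  78. ]
[587.2 272.3  98.9  98.2  77.9]
```

Request:
move_arm(
  moves=[
    [0, 0, 15, 0],
    [0, 0, 50, 0],
    [0, 0, 100, 0],
    [0, 40, 110, 0],
    [0, 100, 110, 0],
    [0, 160, 110, 0],
    [0, 220, 110, 0],
    [10, 275, 110, 0],
    [40, 320, 110, -0.03],
    [80, 360, 110, -0.065],
    [110, 390, 110, -0.065],
    [120, 400, 110, -0.065],
  ],
)

```text
clock: 19.12
position: [0.5539, 0.25, 0.1239]
tool_rot: [-3.14, -0.0, -0.209]
force: [-0.3, 0.1, -0.9]
grip_width: 0.0587
finger_force: 28.3
```

```bash
python3 - <<'E'
from h import *
a=grab_frame("top");b=grab_frame("side"); cv2.imwrite("pics/t6.png",a);cv2.imwrite("pics/s6.png",b)
cv2.imwrite("pics/v6.png",np.hstack([cv2.resize(b[120:340,180:330],(409,600),interpolation=2),np.pad(cv2.resize(a[120:260,110:250],(390,390),interpolation=2),((0,210),(0,0),(0,0)))]))
E
```

```text
(no output)
```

View pics/v6.png

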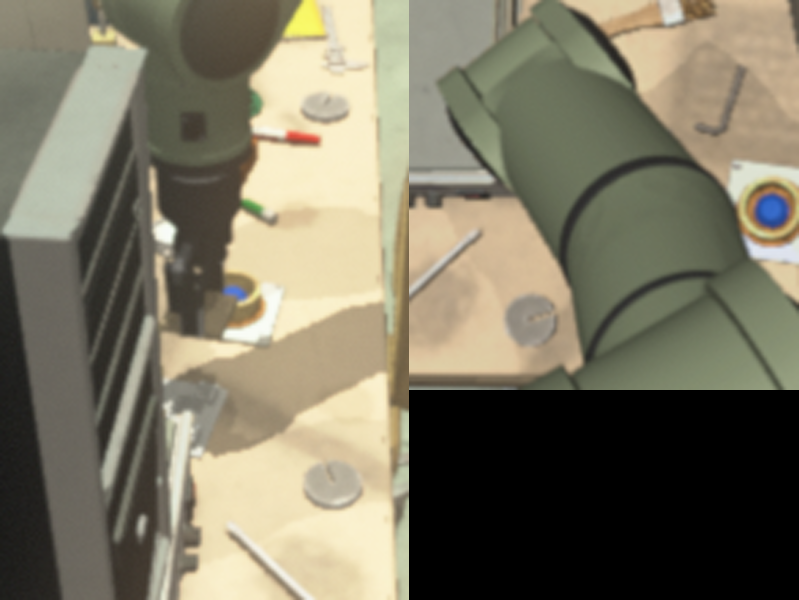

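The side view shows the stone held level, with the wrist passing right of the computer tower. I need the tower's near corner before going closer.

```bash
python3 - <<'E'
from h import *
for z in (.1,.2,.3,.35,.4,.45,.5): print(z,onz("side",233,139,z)[:2].round(3),onz("side",207.5,207.5,z)[:2].round(3),"top",onz("top",148,187,z)[:2].round(3),onz("top",130,180,z)[:2].round(3),onz("top",152,38,z)[:2].round(3))
E
```

```text
0.1 [ 0.68  -0.299] [0.699 0.117] top [0.546 0.354] [0.566 0.404] [0.981 0.362]
0.2 [ 0.65 -0.11] [0.666 0.252] top [0.528 0.328] [0.546 0.375] [0.93  0.336]
0.3 [0.619 0.079] [0.633 0.387] top [0.51  0.303] [0.526 0.346] [0.878 0.309]
0.35 [0.604 0.174] [0.617 0.455] top [0.501 0.29 ] [0.517 0.331] [0.853 0.296]
0.4 [0.589 0.269] [0.601 0.522] top [0.492 0.277] [0.507 0.316] [0.827 0.283]
0.45 [0.574 0.363] [0.584 0.59 ] top [0.483 0.264] [0.497 0.301] [0.801 0.27 ]
0.5 [0.559 0.458] [0.568 0.657] top [0.474 0.252] [0.487 0.287] [0.776 0.257]
```

```bash
python3 - <<'E'
from h import *
a=cv2.imread("pics/t5.png")[20:220,0:220]
cv2.imwrite("pics/v7.png",cv2.resize(a,(660,600),interpolation=2))
for p in((.583,.307,.42),(.595,.55,.42),(.574,.363,.45),(.574,.363,0),(.595,.285,.4)): print(p,pix("top",p))
E
```

```text
(0.583, 0.307, 0.42) [133.18246082 142.14757484]
(0.595, 0.55, 0.42) [ 22.48893309 138.45657412]
(0.574, 0.363, 0.45) [101.86615176 142.86546208]
(0.574, 0.363, 0) [153.75280977 183.72585837]
(0.595, 0.285, 0.4) [146.21662048 139.06036363]
```

View pics/v7.png

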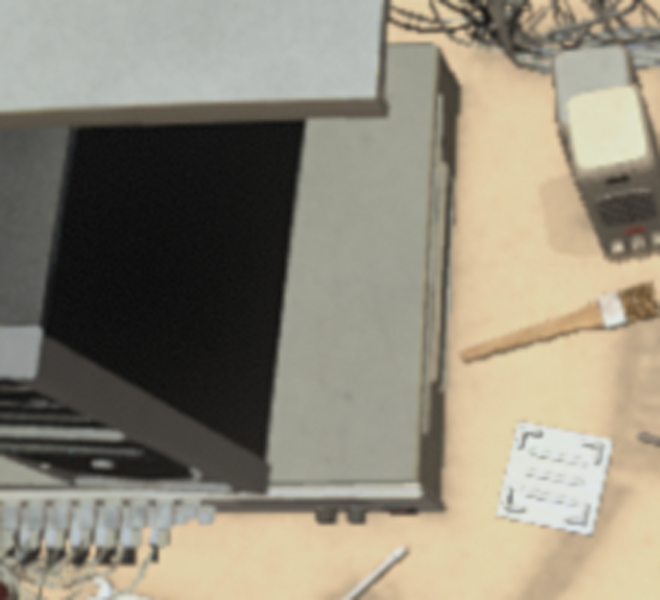

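The tall tower's near face is about 0.46 m out in y, and the low box at y > 0.35. The rack is therefore clear.

Request:
move_arm(
  moves=[
    [15, 10, 0, 0],
    [34, 24, 0, 0],
    [34, 24, -30, 0],
    [34, 24, -60, 0],
    [34, 24, -80, 0],
    [34, 24, -90, 0],
    [34, 24, -90, 0],
    [34, 24, -90, 0],
  ],
)

```text
clock: 20.23
position: [0.5876, 0.2723, 0.0343]
tool_rot: [-3.141, -0.001, -0.21]
force: [-0.3, -0.0, -0.6]
grip_width: 0.0588
finger_force: 28.3
```

```bash
python3 - <<'E'
from h import *
s=monitor.observe(); print(s["position"],s["tool_rot"],s["grip_width"],s["force"])
E
```

```text
[0.58759893 0.27229358 0.0342556 ] [-3.14081026e+00 -9.23352130e-04 -2.10349230e-01] 0.05883552804969053 [-0.30353924 -0.02983682 -0.58401403]
```

Request:
move_arm(
  moves=[
    [0, 0, -4, 0],
    [0, 0, -8, 0],
    [0, 0, -12, 0],
    [0, 0, -12, 0],
    [0, 0, -12, 0],
  ],
)

```text
clock: 20.85
position: [0.5874, 0.2722, 0.0214]
tool_rot: [-3.141, -0.0, -0.21]
force: [-1.3, -1.1, 5.0]
grip_width: 0.0589
finger_force: 29.9
```

Request:
move_arm(
  moves=[
    [0, 0, -1, 0],
    [0, 0, -1, 0],
    [0, 0, -1, 0],
  ],
)

```text
clock: 21.22
position: [0.5874, 0.2722, 0.0213]
tool_rot: [-3.141, -0.001, -0.21]
force: [-5.3, -3.3, 21.4]
grip_width: 0.0592
finger_force: 31.3
```

Request:
move_arm(
  moves=[
    [0, 0, 0, 0],
    [0, 0, 0, 0],
    [0, 0, 0, 0],
    [0, 0, 10, 0],
    [0, 0, 50, 0],
    [0, 0, 100, 0],
    [-60, -20, 130, 0.05],
    [-110, -60, 130, 0.1],
    [-146, -100, 130, 0.15],
    [-146, -160, 130, 0.2],
    [-146, -220, 130, 0.3],
    [-146, -280, 130, 0.35],
  ],
  gripper=1,
)

```text
clock: 22.72
position: [0.4412, -0.0096, 0.1511]
tool_rot: [3.141, -0.001, 0.143]
force: [1.8, 0.2, -0.5]
grip_width: 0.0858
finger_force: 0.0
```

```bash
python3 - <<'E'
from h import *
s=monitor.observe(); print(s["position"],s["tool_rot"],s["qpos"].round(2))
a=grab_frame("top");b=grab_frame("side"); cv2.imwrite("pics/t8.png",a);cv2.imwrite("pics/s8.png",b)
im=cv2.imread("pics/t5.png").astype(np.float32)
print("rack+stone");print(rect(plane("top",contour("top",a,(160,155,208,203),lambda h:h[...,1]<42,61),.004)))
print("stone",rect(plane("top",contour("top",a,(170,164,202,196),lambda h:(h[...,1]>48)&(h[...,0]<30),5),.018)))
C=(.578,-.335)
for f,n in(("t5","top"),("s8","side")):
    g=cv2.imread(f"pics/{f}.png").astype(np.float32).mean(2)
    r=[]
    for d in range(0,360,10):
        v=[]
        for rad in(.041,.044,.047):
            p=pix(n,(C[0]+rad*np.cos(np.radians(d)),C[1]+rad*np.sin(np.radians(d)),.010)); v.append(cv2.getRectSubPix(g,(1,1),tuple(map(float,p)))[0,0])
        r.append(int(np.mean(v)))
    print(n,r)
cv2.imwrite("pics/v8.png",np.hstack([cv2.resize(a[155:205,160:210],(400,400),interpolation=2),cv2.resize(b[145:170,240:290],(400,400),interpolation=2)]))
E
```

```text
[ 0.44117139 -0.00963982  0.15106947] [ 3.14126762e+00 -1.31942256e-03  1.42553301e-01] [ 0.13  0.39 -0.3   2.14  0.2   0.63 -1.74]
rack+stone
[580.4 266.7 112.2 114.5  78.1]
stone [588.5 271.7  60.   60.5  77.6]
top [100, 101, 101, 102, 97, 89, 89, 87, 93, 96, 95, 96, 93, 82, 85, 84, 83, 92, 95, 94, 95, 88, 89, 88, 90, 89, 95, 97, 96, 98, 96, 91, 90, 92, 90, 101]
side [127, 124, 118, 110, 100, 96, 94, 95, 94, 104, 110, 108, 105, 102, 104, 104, 109, 118, 125, 130, 132, 125, 116, 110, 110, 110, 136, 152, 135, 101, 98, 97, 105, 115, 118, 125]
```

View pics/v8.png

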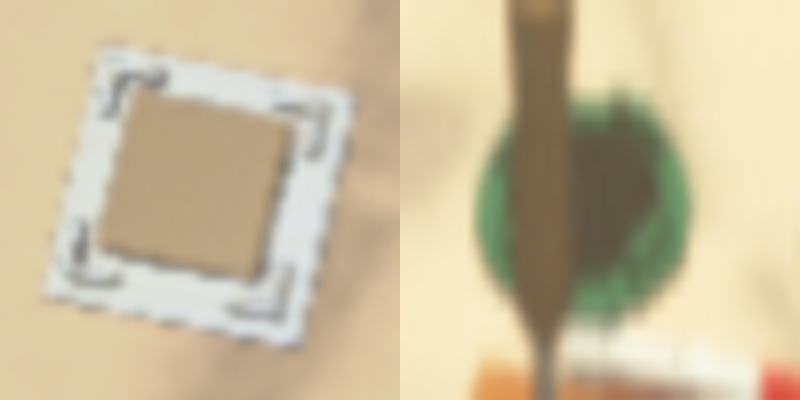

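The stone lies between the corner angles, its centre within 1.5 mm of the rack's. The tray's gaps lie near 10 degrees and its multiples of 90.

Request:
move_arm(
  moves=[
    [0, -60, 0, 0.03],
    [0, -120, 0, 0.03],
    [0, -180, 0, 0.03],
    [0, -240, 0, 0.03],
    [0, -290, -20, 0.03],
    [0, -322, -60, 0.03],
    [0, -322, -90, 0.03],
    [0, -322, -110, 0.03],
    [0, -322, -125, 0.03],
    [0, -322, -134, 0.03],
    [0, -322, -139, 0.03],
    [0, -322, -139, 0.03],
  ],
)

```text
clock: 24.32
position: [0.4413, -0.3299, 0.0115]
tool_rot: [3.141, -0.0, 0.17]
force: [-0.6, -0.6, 0.2]
grip_width: 0.0856
finger_force: 0.0
```

Request:
move_arm(
  moves=[
    [0, 0, 0, 0],
    [0, 0, 0, 0],
  ],
)

```text
clock: 24.58
position: [0.4413, -0.33, 0.0117]
tool_rot: [3.141, -0.0, 0.17]
force: [1.0, -0.5, 0.0]
grip_width: 0.0857
finger_force: 0.0
```

Request:
move_arm(
  moves=[
    [0, 0, 0, 0],
    [0, 0, 0, 0],
    [0, 0, 0, 0],
    [0, 0, 0, 0],
    [0, 0, 0, 0],
    [0, 0, 0, 0],
  ],
  gripper=0,
  newtons=50,
)

```text
clock: 25.32
position: [0.4413, -0.3301, 0.012]
tool_rot: [3.141, -0.0, 0.17]
force: [-3.1, 0.6, 14.5]
grip_width: 0.0644
finger_force: 51.2
```

Request:
move_arm(
  moves=[
    [0, 0, 10, 0],
    [0, 0, 30, 0],
    [0, 0, 60, 0],
    [0, 0, 60, 0],
    [0, 0, 60, 0],
  ],
)

```text
clock: 25.95
position: [0.4409, -0.3298, 0.0709]
tool_rot: [-3.141, 0.0, 0.17]
force: [-0.3, -0.7, -2.4]
grip_width: 0.0642
finger_force: 56.7
```

```bash
python3 - <<'E'
from h import *
s=monitor.observe(); print(s["position"],s["moment"],s["grip_width"],s["force"],s["finger_force"])
a=grab_frame("top");b=grab_frame("side"); cv2.imwrite("pics/t9.png",a);cv2.imwrite("pics/s9.png",b)
print(pix("side",(.4413,-.33,.07)))
cv2.imwrite("pics/v9.png",np.hstack([cv2.resize(b[110:170,270:330],(400,400),interpolation=2),cv2.resize(a[190:250,360:420],(400,400),interpolation=2)]))
E
```

```text
[ 0.44085437 -0.32975219  0.07093536] [-0.00303066 -0.08646181  0.01645679] 0.06419307725455234 [-0.3212599  -0.72632447 -2.37237951] 56.656839817296714
[299.49738751 144.13466392]
```

View pics/v9.png

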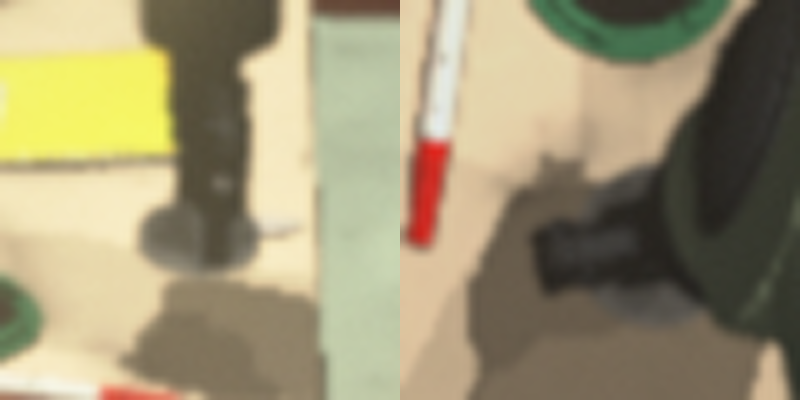

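The large weight is held level, its centre at about (299.7,144) in the side view, as predicted. I'll carry it to the tray.

Request:
move_arm(
  moves=[
    [30, 0, 20, 0],
    [70, -3, 20, 0],
    [110, -5, 20, 0],
    [137, -5, 15, 0],
    [137, -5, 0, 0],
    [137, -5, -20, 0],
    [137, -5, -32, 0],
    [137, -5, -40, 0],
    [137, -5, -40, 0],
    [137, -5, -40, 0],
  ],
)

```text
clock: 27.3
position: [0.5784, -0.3351, 0.0319]
tool_rot: [3.141, -0.001, 0.17]
force: [-0.1, 0.8, -1.9]
grip_width: 0.0643
finger_force: 56.6
```

Request:
move_arm(
  moves=[
    [0, 0, -4, 0],
    [0, 0, -8, 0],
    [0, 0, -12, 0],
    [0, 0, -12, 0],
    [0, 0, -12, 0],
  ],
)

```text
clock: 27.92
position: [0.5782, -0.3349, 0.0193]
tool_rot: [-3.142, -0.0, 0.17]
force: [0.1, 0.3, -2.5]
grip_width: 0.0645
finger_force: 56.6
```

```bash
python3 - <<'E'
from h import *
s=monitor.observe(); print(s["position"],s["moment"],s["grip_width"],s["force"],s["finger_force"])
a=grab_frame("top");b=grab_frame("side"); cv2.imwrite("pics/t10.png",a);cv2.imwrite("pics/s10.png",b)
cv2.imwrite("pics/v10.png",np.hstack([cv2.resize(b[135:175,240:290],(400,400),interpolation=2),cv2.resize(a[155:205,370:420],(400,400),interpolation=2)]))
E
```

```text
[ 0.57822099 -0.33485635  0.01932748] [ 0.00135059 -0.02600568 -0.01648896] 0.06447558520409306 [ 0.11097588  0.30415277 -2.52634597] 56.63493494968861
```

View pics/v10.png

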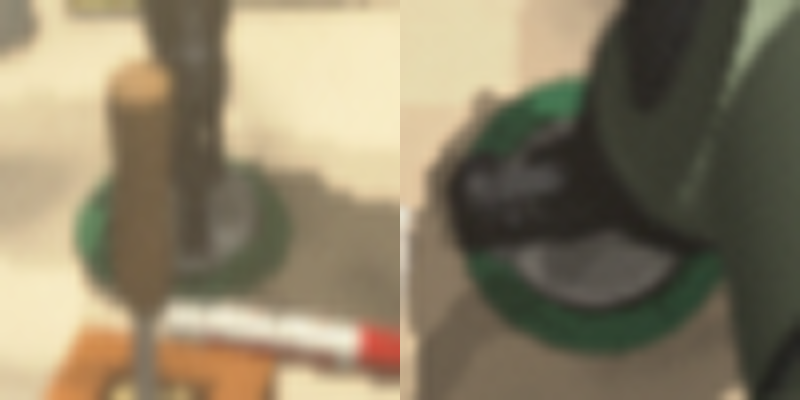

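The disc sits inside the lug circle, about 1 mm above the lining. I'll seat it and release.

Request:
move_arm(
  moves=[
    [0, 0, -1, 0],
    [0, 0, -2, 0],
    [0, 0, -2, 0],
    [0, 0, -2, 0],
  ],
)

```text
clock: 28.52
position: [0.5783, -0.3349, 0.0182]
tool_rot: [3.141, -0.0, 0.17]
force: [-4.2, 2.6, 12.7]
grip_width: 0.0647
finger_force: 58.1
```

Request:
move_arm(
  moves=[
    [0, 0, 0, 0],
    [0, 0, 0, 0],
    [0, 0, 0, 0],
    [0, 0, 10, 0],
    [0, 0, 50, 0],
    [0, 0, 100, 0],
    [-50, 20, 130, 0],
    [-100, 50, 130, 0],
    [-150, 100, 130, -0.05],
    [-153, 160, 130, -0.1],
    [-153, 220, 130, -0.15],
    [-153, 280, 130, -0.17],
  ],
  gripper=1,
)

```text
clock: 30.02
position: [0.4252, -0.0532, 0.1481]
tool_rot: [3.141, -0.002, -0.002]
force: [0.9, 0.5, 0.1]
grip_width: 0.0855
finger_force: 0.0
```

Request:
move_arm(
  moves=[
    [0, 60, 0, 0],
    [0, 120, 0, 0],
    [0, 180, 0, 0],
    [0, 240, 0, 0],
    [0, 300, 0, 0],
    [0, 360, 0, 0],
    [0, 400, 0, 0],
    [0, 414, 0, 0],
    [0, 414, -20, 0],
    [0, 414, -40, 0],
    [0, 414, -40, 0],
  ],
)

```text
clock: 31.4
position: [0.4249, 0.358, 0.1067]
tool_rot: [3.14, 0.001, -0.001]
force: [0.3, 0.8, 0.5]
grip_width: 0.0853
finger_force: 0.0
```

```bash
python3 - <<'E'
from h import *
s=monitor.observe(); print(s["position"],s["tool_rot"],s["qpos"].round(2))
a=grab_frame("top");b=grab_frame("side"); cv2.imwrite("pics/t11.png",a);cv2.imwrite("pics/s11.png",b)
print("large top",circ(plane("top",contour("top",a,(378,164,410,196),lambda h:(h[...,1]<52)&(h[...,2]>90),13),.018)))
print("tray",circ(plane("top",contour("top",a,(372,160,418,202),lambda h:((h[...,0]>35)&(h[...,1]>55))|(h[...,2]<100),5),.008)))
print("large side",circ(plane("side",contour("side",b,(246,146,280,168),lambda h:(h[...,1]<40)&(h[...,2]>90)&(h[...,2]<235),9),.018)))
E
```

```text
[0.42490583 0.35799916 0.10674753] [ 3.13994660e+00  1.24414386e-03 -8.69365756e-04] [-0.7   0.6  -0.14  1.89  0.13  0.66 -2.5 ]
large top [ 577.4 -332.9   72.1   74.4]
tray [ 577.6 -335.3  102.1  102.2]
large side [ 566.2 -331.6   43.9   75.3]
```

Joint 7 is near its limit here, so I'll turn +0.8 rad, which also keeps the pads off the slot. I'll also re-measure the large weight with tighter masks.

Request:
move_arm(
  moves=[
    [0, 0, 0, 0.16],
    [0, 0, 0, 0.32],
    [0, 0, 0, 0.48],
    [0, 0, 0, 0.64],
    [0, 0, -20, 0.8],
    [0, 1, -50, 0.8],
    [0, 1, -75, 0.8],
    [0, 1, -88, 0.8],
    [0, 1, -94, 0.8],
    [0, 1, -94, 0.8],
    [0, 1, -94, 0.8],
  ],
)

```text
clock: 32.88
position: [0.4255, 0.3604, 0.0141]
tool_rot: [3.142, -0.001, 0.8]
force: [-0.6, 0.2, 0.0]
grip_width: 0.0855
finger_force: 0.0
```

```bash
python3 - <<'E'
from h import *
s=monitor.observe(); print(s["position"],s["tool_rot"],s["qpos"].round(2),s["force"])
a=cv2.imread("pics/t11.png")
hs=cv2.cvtColor(a,cv2.COLOR_BGR2HSV); print(hs[181,378:412].tolist())
for v in(110,120,130): print(v,circ(plane("top",contour("top",a,(378,164,410,196),lambda h:(h[...,1]<45)&(h[...,2]>v)&(h[...,0]<35),9),.018)))
E
```

```text
[0.42552424 0.36041903 0.01407601] [ 3.14150605e+00 -1.08433995e-03  7.99650583e-01] [-0.61  0.77 -0.28  1.9   0.4   0.52 -1.94] [-0.58222562  0.17838068  0.01019428]
[[67, 97, 123], [66, 97, 123], [66, 94, 119], [59, 62, 111], [26, 28, 129], [17, 31, 172], [20, 32, 168], [19, 33, 163], [19, 33, 164], [20, 31, 163], [20, 31, 163], [20, 31, 163], [19, 30, 162], [20, 31, 162], [19, 31, 158], [18, 33, 138], [20, 36, 105], [17, 40, 90], [17, 38, 94], [19, 36, 113], [18, 32, 135], [19, 30, 159], [18, 29, 175], [19, 30, 177], [20, 30, 171], [18, 30, 170], [20, 30, 170], [19, 27, 152], [39, 32, 111], [62, 74, 110], [65, 94, 120], [66, 95, 121], [61, 72, 127], [37, 58, 158]]
110 [ 577.2 -333.    68.8   70.7]
120 [ 577.4 -332.9   68.4   69.9]
130 [ 577.5 -332.8   67.8   68.7]
```

Request:
move_arm(
  moves=[
    [0, -1, -1, 0],
    [0, -1, -1, 0],
    [0, -1, -1, 0],
    [0, -1, -1, 0],
    [0, -1, -1, 0],
    [0, -1, -1, 0],
    [0, -1, -1, 0],
  ],
  gripper=0,
  newtons=40,
)

```text
clock: 33.75
position: [0.4254, 0.359, 0.0129]
tool_rot: [3.141, -0.0, 0.8]
force: [-1.6, -3.9, 13.5]
grip_width: 0.0506
finger_force: 39.3
```

Request:
move_arm(
  moves=[
    [0, 0, 15, 0],
    [0, 0, 50, 0],
    [0, 0, 100, 0],
    [0, -30, 120, -0.05],
    [0, -90, 120, -0.1],
    [0, -150, 120, -0.2],
    [0, -210, 120, -0.3],
    [0, -270, 120, -0.4],
    [0, -330, 120, -0.5],
    [0, -390, 120, -0.6],
    [0, -450, 120, -0.63],
    [0, -500, 120, -0.63],
  ],
)

```text
clock: 35.25
position: [0.4249, -0.143, 0.1331]
tool_rot: [3.141, -0.001, 0.168]
force: [0.7, 0.6, -1.6]
grip_width: 0.0509
finger_force: 42.5
```

```bash
python3 - <<'E'
from h import *
s=monitor.observe(); print(s["position"],s["tool_rot"],s["qpos"].round(2),s["force"],s["grip_width"])
E
```

```text
[ 0.42492542 -0.14303405  0.13312375] [ 3.14121994e+00 -8.58098209e-04  1.68488582e-01] [ 0.36  0.43 -0.21  2.14  0.16  0.58 -1.37] [ 0.70136506  0.56818901 -1.59021139] 0.05085306913958856
```

Request:
move_arm(
  moves=[
    [0, -60, 0, 0],
    [0, -120, 0, 0],
    [10, -175, 0, 0],
    [50, -193, 0, 0],
    [100, -193, 0, 0],
    [140, -193, 0, 0],
    [153, -193, -20, 0],
    [153, -193, -50, 0],
    [153, -193, -80, 0],
    [153, -193, -90, 0],
    [153, -193, -90, 0],
    [153, -193, -90, 0],
  ],
)

```text
clock: 36.75
position: [0.5788, -0.3342, 0.0437]
tool_rot: [3.141, -0.001, 0.17]
force: [0.8, 0.3, -1.6]
grip_width: 0.0508
finger_force: 42.5
```

```bash
python3 - <<'E'
from h import *
s=monitor.observe(); print(s["position"],s["tool_rot"],s["force"],s["grip_width"])
a=grab_frame("top");b=grab_frame("side"); cv2.imwrite("pics/t12.png",a);cv2.imwrite("pics/s12.png",b)
p=s["position"]; print(pix("side",(p[0],p[1],p[2]-.003)))
c=contour("side",b,(250,140,282,165),lambda h:(h[...,1]<40)&(h[...,2]>90)&(h[...,2]<200),5); print(c.min(0),c.max(0))
E
```

```text
[ 0.57876472 -0.33418487  0.04374666] [ 3.14068218e+00 -1.40526714e-03  1.69621211e-01] [ 0.84816398  0.25860774 -1.55759093] 0.050803600560751574
[262.20393412 149.6421129 ]Traceback (most recent call last):
  File "<stdin>", line 5, in <module>
  File "h.py", line 26, in contour
    c=max(cs,key=cv2.contourArea)[:,0].astype(float)
      ~~~^^^^^^^^^^^^^^^^^^^^^^^^
ValueError: max() iterable argument is empty
```

Request:
move_arm(
  moves=[
    [-1, 0, -4, 0],
    [-1, 0, -8, 0],
    [-1, 0, -12, 0],
    [-1, 0, -12, 0],
    [-1, 0, -12, 0],
  ],
)

```text
clock: 37.48
position: [0.5772, -0.3339, 0.031]
tool_rot: [3.141, 0.0, 0.17]
force: [-6.3, 2.5, 14.4]
grip_width: 0.0508
finger_force: 44.0
```

Request:
move_arm(
  moves=[
    [0, 0, -1, 0],
    [0, 0, -1, 0],
    [0, 0, -1, 0],
  ],
)

```text
clock: 37.85
position: [0.5772, -0.3339, 0.0309]
tool_rot: [3.141, 0.0, 0.17]
force: [-11.2, 5.5, 29.4]
grip_width: 0.0507
finger_force: 45.2
```

Request:
move_arm(
  moves=[
    [0, 0, 1, 0],
    [0, 0, 1, 0],
    [0, 0, 1, 0],
  ],
)

```text
clock: 38.22
position: [0.5772, -0.3339, 0.031]
tool_rot: [3.141, 0.0, 0.17]
force: [-5.3, 3.3, 13.9]
grip_width: 0.0505
finger_force: 44.0
```

Request:
move_arm(
  moves=[
    [0, 0, 0, 0],
    [0, 0, 0, 0],
    [0, 0, 0, 0],
    [0, 0, 8, 0],
    [0, 0, 40, 0],
    [0, 0, 90, 0],
    [-50, 30, 130, 0],
    [-100, 80, 150, 0],
    [-140, 140, 150, 0],
    [-150, 200, 150, 0],
    [-150, 260, 150, 0],
    [-150, 320, 150, 0],
  ],
  gripper=1,
)

```text
clock: 39.72
position: [0.4272, -0.0299, 0.1811]
tool_rot: [3.141, -0.001, 0.169]
force: [1.7, 0.5, -0.0]
grip_width: 0.0855
finger_force: 0.0
```

```bash
python3 - <<'E'
from h import *
s=monitor.observe(); print(s["clock"],s["position"],s["force"])
a=grab_frame("top");b=grab_frame("side"); cv2.imwrite("pics/t13.png",a);cv2.imwrite("pics/s13.png",b)
cv2.imwrite("pics/v13.png",np.hstack([cv2.resize(a[158:204,371:417],(400,400),interpolation=2),cv2.resize(b[140:185,235:285],(400,400),interpolation=2)]))
E
```

```text
39.725 [ 0.42719157 -0.02990344  0.18109886] [ 1.6968578   0.54129596 -0.04730334]
```

View pics/v13.png

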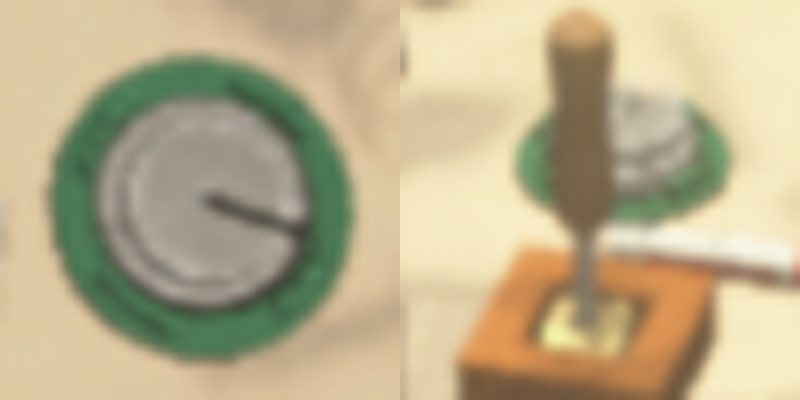

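The small disc lies flat on the large one and looks shifted slightly to the right in the picture, though parallax explains part of it. I'll measure that from intensity profiles.

```bash
python3 - <<'E'
from h import *
a=cv2.imread("pics/t13.png").astype(np.float32).mean(2)
G=[]
for d in range(0,360,15):
    u=np.array([np.cos(np.radians(d)),np.sin(np.radians(d))]); pr=[]
    rs=np.arange(20,42,1.)
    for r in rs:
        X=np.array([.578,-.334])+u*r/1000
        p=pix("top",(*X,.028)); pr.append(cv2.getRectSubPix(a,(1,1),tuple(map(float,p)))[0,0])
    print(d,[int(x) for x in pr])
E
```

```text
0 [150, 153, 155, 157, 155, 152, 150, 148, 145, 141, 132, 122, 113, 107, 101, 96, 96, 95, 95, 95, 95, 97]
15 [149, 151, 154, 157, 159, 157, 155, 152, 149, 146, 141, 133, 124, 116, 109, 103, 98, 97, 96, 95, 95, 96]
30 [146, 148, 150, 152, 152, 151, 149, 146, 146, 146, 144, 141, 136, 131, 120, 110, 102, 97, 96, 96, 96, 96]
45 [148, 149, 149, 150, 150, 148, 146, 144, 143, 144, 145, 146, 146, 139, 129, 119, 108, 99, 94, 91, 91, 93]
60 [149, 151, 153, 154, 154, 154, 152, 148, 145, 144, 145, 146, 146, 145, 138, 128, 116, 106, 97, 90, 88, 87]
75 [151, 153, 157, 160, 163, 161, 159, 155, 149, 144, 141, 143, 145, 147, 144, 140, 133, 122, 110, 100, 95, 90]
90 [152, 154, 157, 160, 163, 165, 167, 159, 149, 139, 138, 138, 139, 144, 150, 153, 142, 131, 120, 110, 99, 93]
105 [155, 155, 156, 158, 159, 159, 158, 155, 148, 139, 129, 127, 129, 132, 134, 135, 135, 129, 117, 105, 97, 93]
120 [156, 157, 158, 159, 160, 159, 157, 153, 146, 138, 130, 127, 132, 137, 142, 143, 140, 133, 124, 112, 101, 90]
135 [154, 155, 157, 159, 162, 165, 165, 160, 153, 144, 135, 131, 131, 135, 142, 143, 141, 136, 126, 112, 10
[... 808 characters left out ...]
, 153, 142, 132, 121, 108, 95, 86, 84, 84, 85, 87, 89, 91, 91, 92]
270 [151, 154, 157, 160, 160, 158, 156, 148, 139, 129, 118, 106, 94, 91, 89, 87, 88, 90, 92, 92, 92, 93]
285 [148, 149, 151, 153, 156, 155, 152, 150, 142, 129, 117, 107, 100, 93, 90, 90, 91, 92, 92, 93, 93, 96]
300 [149, 150, 153, 155, 157, 156, 154, 151, 145, 132, 118, 105, 97, 90, 83, 81, 83, 85, 88, 91, 93, 98]
315 [152, 153, 155, 155, 155, 154, 150, 144, 135, 125, 113, 100, 89, 80, 75, 74, 76, 80, 84, 87, 90, 94]
330 [150, 152, 153, 154, 154, 154, 152, 148, 143, 137, 129, 114, 101, 88, 82, 80, 79, 81, 86, 90, 95, 100]
345 [154, 157, 160, 162, 163, 159, 156, 153, 148, 143, 135, 122, 108, 96, 88, 81, 75, 78, 82, 86, 90, 94]
```

By the profiles, the small disc's centre is about (577, -333) mm and the large disc's about (577, -332.5). It is centred to about 1 mm, so I'm handing in.

```bash
python3 -c "
from workcell import bot; print(bot.job_done())"
```

```text
the job is handed in; nothing more can be done
None
```

The job is handed in at about 40 s of the 138 s: the tamper, ring and stone are in their holders, and the large weight is in the tray with the small one centred on it to about 1 mm; the hand-in gave no verdict.

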